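# Park the spring slide of the connector fixture at its stop pin

### The job

Two spring-loaded connector fixtures stand on the mat. On the one holding the short, wide connector, push the slide by its upright tab, with the fingertips and without gripping anything, until its stop pin drops in behind it, then let go so that the spring brings the slide back to rest on the pin at mid position. Leave the other slide at home, do not touch either connector (both stay standing in their cradles), and leave the other things on the mat where they are.

Things in the scene. Friction and masses are not known exactly. Their poses are not given: they have to be found in the camera images.
- wide_fixture: Fixture whose slide carries the wide connector: aluminium base 164 x 66 x 12 mm, fixed on the 6 mm mat, a black end block at each end (tops 34 mm above its underside, outer faces at x = -100 and +64 mm), a dark damper 85 mm long beyond the far one. Origin: underside of the base; z up; +x is the way its slide is pushed (from push tab towards damper, roughly away from the robot); +y to the left.
- wide_tab (a point): Centre of the near (-x) face of the slide's black upright push tab, which is 44 mm wide, 44 mm high (22 mm below to 22 mm above this point) and 10 mm thick. This point is 60 mm above the fixture's underside and moves with the slide. Nothing stands on the near side of the tab but the end block, 26 mm below this point.
- wide_slide (a joint): Slide (carriage with tab and cradle), m along the fixture's +x: 0 home at the near block, 0.070 far stop. A spring pushes it home: 3 N at home, 9 N at the far stop, and a damper adds 2.5 N per 0.1 m/s. Let go beyond 0.042 (pin has dropped behind its ramp) it returns to about 0.038 and rests on the pin; let go earlier, it goes home.
- wide_pin (a joint): Height of that fixture's steel stop pin above its lowest place, m: 0 down, 0.0095 when lifted by the slide's ramp. 7 mm thick, works by itself (a spring pushes it down). Pin, arm and post stand at the fixture's x = -50 to -33, y = +36 to +70 mm, no higher than 62 mm (72 mm with the pin lifted).
- wide_plug: Short, wide steel connector, 30 mm across, 48 mm high, standing loose in the square cradle behind the push tab; origin at its foot, z up. Its top is 86 mm above the fixture's underside, its axis 36 mm beyond the tab's near face.
- slim_fixture: Fixture whose slide carries the slim connector: aluminium base 164 x 66 x 12 mm, fixed on the 6 mm mat, a black end block at each end (tops 34 mm above its underside, outer faces at x = -100 and +64 mm), a dark damper 85 mm long beyond the far one. Origin: underside of the base; z up; +x is the way its slide is pushed (from push tab towards damper, roughly away from the robot); +y to the left.
- slim_tab (a point): Centre of the near (-x) face of the slide's black upright push tab, which is 44 mm wide, 44 mm high (22 mm below to 22 mm above this point) and 10 mm thick. This point is 60 mm above the fixture's underside and moves with the slide. Nothing stands on the near side of the tab but the end block, 26 mm below this point.
- slim_slide (a joint): Slide (carriage with tab and cradle), m along the fixture's +x: 0 home at the near block, 0.070 far stop. A spring pushes it home: 3 N at home, 9 N at the far stop, and a damper adds 2.5 N per 0.1 m/s. Let go beyond 0.042 (pin has dropped behind its ramp) it returns to about 0.038 and rests on the pin; let go earlier, it goes home.
- slim_pin (a joint): Height of that fixture's steel stop pin above its lowest place, m: 0 down, 0.0095 when lifted by the slide's ramp. 7 mm thick, works by itself (a spring pushes it down). Pin, arm and post stand at the fixture's x = -50 to -33, y = +36 to +70 mm, no higher than 62 mm (72 mm with the pin lifted).
- slim_plug: Tall, slim steel connector, 18 mm across, 66 mm high, standing loose in the cradle of the other slide; origin at its foot, z up. Its top is 104 mm above the fixture's underside.
- insert_a: Steel insert standing beside the fixture of the wide connector, 24 mm across, 34 mm high, origin at its foot. Bystander.
- insert_b: Steel insert standing beside the fixture of the slim connector, 24 mm across, 34 mm high, origin at its foot. Bystander.
- adapter: Black adapter standing on a 34 mm square flange, 39 mm high, between the fixtures, origin at its foot. Bystander.
- cable_plug: Black cable plug lying along its x axis, 117 mm long, 30 mm high, between the fixtures farther off, origin at its underside. Bystander.
- cap_tray: Grey open tray 100 x 75 x 28 mm, on the mat's right part, origin at its underside. Bystander.
- cup: White mug 76 mm across, 85 mm high, on the mat's left part, origin at its underside. Bystander.
- cleaner: Black and grey pocket cleaner lying, 120 x 26 x 16 mm, on the mat's left part, origin at its underside. Bystander.
Mind the look-alikes: they are no part of the job. What is shaped like the wide_plug but orange is not meant.

How it is judged:
By the outcome, as a careful person would: the job done as asked, in the order asked, and still so for the second after the job is handed in, with the robot touching nothing.
It also fails if it takes over 30 s, if anything falls off the work surface, if the arm or the gripper's body presses on something with over 40 N, if the wrist force passes 120 N, or if a joint passes its speed limit or range.

### The arm

A 7-joint arm with a two-finger parallel gripper is mounted at the origin on the work surface. World frame = base frame: x ahead of the robot, y to its left, z up, the work surface at z = 0. Lengths are in m, angles in rad, forces in N, time in s.
With the tool pointing down it reaches from about 0.4 to 0.875 m from the base axis. Payload 19.3 kg.
Tool frame: the origin (TCP) lies midway between the tips of the shut fingers; the grasp point (between the pads) lies 19 mm behind it; z points along the fingers, y is the line along which they close (so a half turn about z gives the same grasp; the last joint's range is limited). The gripper opens to 85 mm and grips with 20 to 120 N. Pads are 22 mm wide; open, the fingers measure 114 mm over their backs; the gripper's body (76 mm by 85 mm) begins 54 mm behind the grasp point. The pads swing forward as they close: fully open they stand 13 mm farther back than shut.
Start: joints at [-1.36, 0.521, -0.036, 1.599, 0.021, 1.021, -0.113], TCP at [0.173, 0.601, 0.231] pointing down, gripper open.
Joint ranges: [-2.91, 2.91], [-0.3, 2.13], [-1.5, 1.42], [0.17, 2.43], [-1.26, 4.41], [0.16, 1.93], [-2.52, 2.52]. Speed limits (rad/s): [1.89, 1.89, 2.39, 2.39, 3.01, 3.01, 3.01].

### API

Orientations are given as a unit quaternion [x, y, z, w].
In Python, from rig import telemetry, read_camera, camera_model, robot gives the robot as it stands.
- The arm moves only by the tool play_rows, never from a script. Its argument "commands" is a list of rows, each an object of numbers: "dx", "dy", "dz": the shift along the world's x, y, z in mm; "rx", "ry", "rz": the turn, a rotation vector about the world's x, y, z in degrees. In form: [{"dx": .., "dy": .., "dz": .., "rx": .., "ry": .., "rz": ..}, ...]. A call has 1 to 20 rows; each row is the pose to reach, as a shift and turn from the pose commanded when the call began; what a row does not reach only later rows make up. A row lasts 1/8 s, in which the tool goes at most 62.5 mm and 10.7 degrees, less where a joint would pass 70% of its speed; a pose out of reach is approached as far as the arm can. A call with a gripper value outside its range is refused whole. "hand" is the closure, from 0 (fully open) to 1 (shut), set as the call begins (left out, the last holds). The fingers move at their own pace and stop on an object; "newtons" is the grip in N (left out, the last holds). Time passes only in rows, so rows that repeat a pose let the fingers close. It gives the time, the measured TCP pose, the force, the opening and the grip force at its end, in the units of the state.
- telemetry.state(): the state, without advancing time (a new reading comes with each control period).
- read_camera(name): name is "scene" or "top" or "wrist"; returns the picture (420x560x3 uint8, red, green, blue); there is no depth.
- camera_model(name): a dict with "vfov" (degrees; the focal length in pixels is half the picture's height over the tangent of half this angle, whatever the lens; pixels are square), "cx", "cy" (the principal point, pixels), "view" (4x4, takes a point from world to camera coordinates); the wrist camera has in their place "tool_from_camera" (4x4, takes a point from camera to tool coordinates, whose origin is the TCP and whose axes are the flange's). Camera axes: x right, y up, looking along -z (the intrinsics and any distortion apply to the point x, -y, -z); pixel columns grow to the right and rows downward; lengths in m; the calibration is good to about 2 mm. A picture is of the moment at which its call begins: read the wrist's pose just before it. camera_model takes no time and is no camera call.
- robot.sign_off(): hands the job in; it is judged then, once.
The state is a dict: "clock": time; "joint_pos": joint angles; "joint_vel": joint speeds; "joint_efforts": joint torques, N m; "tcp_pos": TCP position; "orientation": TCP orientation; "ft_force": force on the tool from outside, world axes, zero at the start; "wrist_torque": the same for the moment, N m; "finger_gap": opening from 0.0 (shut) to 1.0 (fully open); "grip_force": force on a finger pad.
Only numpy, scipy, OpenCV 4.12 (cv2) and the standard library are available. Lean on these libraries where they do the work, as an engineer would, in place of code of your own. Each camera call takes 0.05 s, during which the arm holds its last target. There are 200 camera calls.

## Working session

There is one attempt and no reset: what is moved stays moved. The work goes in short steps, Python scripts to look and compute and a tool call to move; the robot and the scene stay as the last step left them, time stands still between calls to the robot, and variables do not carry over. Pictures are saved under pics/ and viewed, at most 10 in all, crops included, and the job is handed in when it is done.

Besides the shell and the picture viewer there is one more tool, called after "Request:" by a JSON object that holds its "method" and its "body", one argument or row to a line. play_rows: Moves the arm, as the interface text tells. Its arguments: {"type":"object","properties":{"commands":{"type":"array","items":{"type":"object","properties":{"dx":{"type":"number"},"dy":{"type":"number"},"dz":{"type":"number"},"rx":{"type":"number"},"ry":{"type":"number"},"rz":{"type":"number"}}}},"hand":{"type":"number"},"newtons":{"type":"number"}},"required":["commands"]}

```bash
mkdir -p pics
python3 - <<'E'
from rig import telemetry, read_camera, camera_model
import cv2,json
for n in("top","scene"):
    cv2.imwrite(f"pics/{n}0.png",read_camera(n)[:,:,::-1])
    print(n,camera_model(n))
print(telemetry.state())
print(camera_model("wrist"))
E
```

```text
top {'vfov': 47.89429736275042, 'cx': 282.80011318465074, 'cy': 209.09339014745754, 'view': array([[-6.92522509e-03, -9.99976010e-01,  1.42551515e-04,
         2.22198805e-02],
       [ 9.82156108e-01, -6.77502275e-03,  1.87945412e-01,
        -5.25277685e-01],
       [-1.87939938e-01,  1.44157213e-03,  9.82179465e-01,
        -1.20901562e+00],
       [ 0.00000000e+00,  0.00000000e+00,  0.00000000e+00,
         1.00000000e+00]])}
scene {'vfov': 45.140419400441104, 'cx': 272.93665650662734, 'cy': 203.73842175460084, 'view': array([[ 0.84206766,  0.53916308,  0.01500762, -0.43379904],
       [-0.38877397,  0.58743263,  0.70977299,  0.15780103],
       [ 0.37386743, -0.60351145,  0.70427059, -1.58701119],
       [ 0.        ,  0.        ,  0.        ,  1.        ]])}
{'clock': 0.1, 'joint_pos': array([-1.36018529,  0.52197575, -0.03631534,  1.59992988,  0.02117292,
        1.02112813, -0.1127943 ]), 'joint_vel': array([ 4.60768652e-05, -2.83260321e-03,  3.22027933e-04,  6.63009515e-05,
       -4.62917600e-04,  4.18085138e-04,  4.09922645e-04]), 'joint_efforts': array([ 2.38599081e-03, -
[... 176 characters left out ...]
on': array([ 1.39959634e-01,  9.90157069e-01, -5.26675421e-04, -4.53470202e-05]), 'ft_force': array([-0.11929018, -1.03429998, -0.08358001]), 'wrist_torque': array([-0.00116052,  0.02878294,  0.00409023]), 'grip_force': 0.0, 'finger_gap': 1.001077827328047}
{'vfov': 59.203266289306534, 'cx': 281.61182138224535, 'cy': 212.19482473995507, 'tool_from_camera': array([[-1.18165563e-03,  9.64019663e-01,  2.65828317e-01,
         6.77584394e-02],
       [ 9.99999149e-01,  9.91929760e-04,  8.47971473e-04,
        -1.04226119e-03],
       [ 5.53778155e-04,  2.65829092e-01, -9.64020014e-01,
        -1.42094600e-01],
       [ 0.00000000e+00,  0.00000000e+00,  0.00000000e+00,
         1.00000000e+00]])}
```

View pics/top0.png

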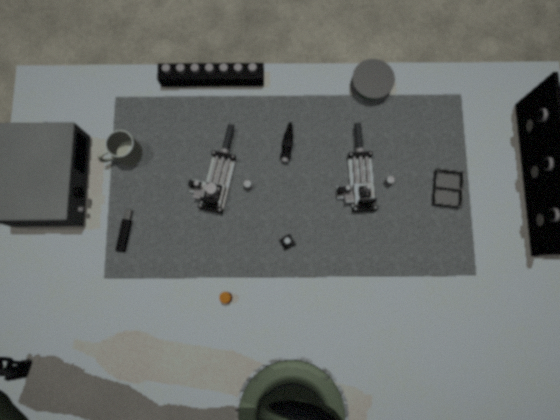

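View pics/scene0.png

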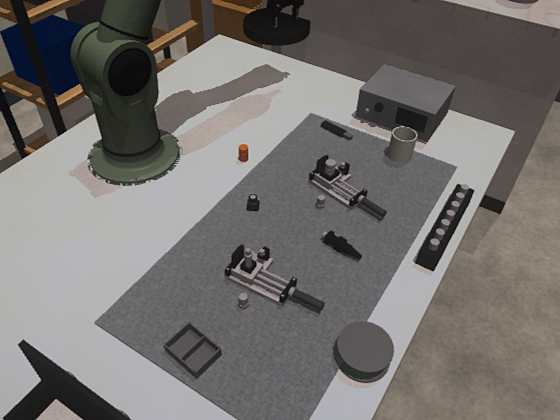

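Candidates: left fixture, top (212,188) / scene (330,168); right fixture, top (362,192) / scene (250,258); the orange look-alike at top (226,297) is out. Next I compare close crops of both fixtures.

Run:
```python
import cv2,numpy as np
t=cv2.imread("pics/top0.png");s=cv2.imread("pics/scene0.png")
c=lambda im,x,y,w,h:cv2.resize(im[y:y+h,x:x+w],(400,300),interpolation=cv2.INTER_CUBIC)
a=np.vstack([np.hstack([c(t,175,120,120,90),c(t,315,120,120,90)]),np.hstack([c(s,290,145,108,81),c(s,215,240,120,90)])])
cv2.imwrite("pics/crop.png",np.clip(a*1.5,0,255).astype('uint8'))
```

```text
(no output)
```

View pics/crop.png

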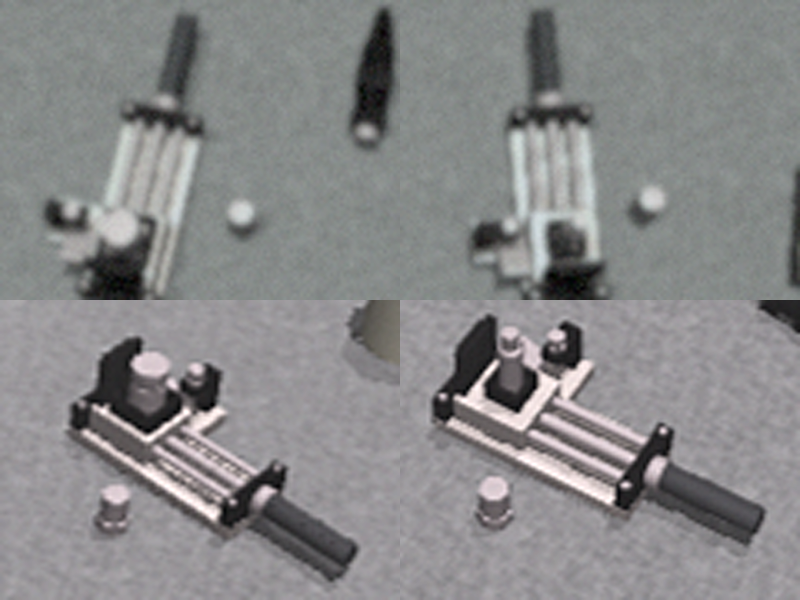

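The left fixture carries the short, wide connector: top (212,188), scene (330,168). The right one carries the slim connector. Next is a coarse pose from the top view, then the wrist camera.

```bash
cat > h.py <<'E'
import numpy as np
from rig import camera_model
from scipy.spatial.transform import Rotation as R
def ray(n,u,v,st=None):
    m=camera_model(n); f=210/np.tan(np.radians(m["vfov"]/2))
    d=np.array([(u-m["cx"])/f,-(v-m["cy"])/f,-1])
    if n=="wrist":
        T=np.eye(4);T[:3,:3]=R.from_quat(st["orientation"]).as_matrix();T[:3,3]=st["tcp_pos"];T=T@m["tool_from_camera"]
    else: T=np.linalg.inv(m["view"])
    return T[:3,3],T[:3,:3]@d
def plane(n,u,v,z,st=None):
    o,d=ray(n,u,v,st); return o+d*(z-o[2])/d[2]
E
python3 - <<'E'
from h import *
c=lambda x,y:(175+x*.3-.35,120+y*.3-.35)
for nm,p,z in [("dampertip",(188,12),.03),("farL",(128,108),.04),("farR",(197,124),.04),("plugtop",(120,225),.092),("insert",(241,214),.04)]:
    print(nm,plane("top",*c(*p),z).round(3))
print("wideplug scene",plane("scene",330,163,.092))
E
```

```text
dampertip [0.775 0.162 0.03 ]
farL [0.688 0.209 0.04 ]
farR [0.674 0.152 0.04 ]
plugtop [0.577 0.205 0.092]
insert [0.598 0.115 0.04 ]
wideplug scene [0.57778722 0.19832491 0.092     ]
```

Request:
{"method": "play_rows", "body": {
  "commands": [
    {"dx": 40, "dy": -48, "dz": 5},
    {"dx": 80, "dy": -96, "dz": 10},
    {"dx": 120, "dy": -144, "dz": 15},
    {"dx": 160, "dy": -192, "dz": 20},
    {"dx": 200, "dy": -240, "dz": 20},
    {"dx": 240, "dy": -288, "dz": 20},
    {"dx": 280, "dy": -336, "dz": 20},
    {"dx": 310, "dy": -375, "dz": 20, "rz": 1},
    {"dx": 320, "dy": -385, "dz": 20, "rz": 2},
    {"dx": 320, "dy": -385, "dz": 20, "rz": 2},
    {"dx": 320, "dy": -385, "dz": 20, "rz": 2},
    {"dx": 320, "dy": -385, "dz": 20, "rz": 2}
  ],
  "hand": 1
}}

```text
invalid input
```

Run:
```python
from rig import telemetry, read_camera
import cv2,pickle
s=telemetry.state();im=read_camera("wrist")[:,:,::-1]
pickle.dump(s,open("s1.pkl","wb"));cv2.imwrite("pics/w1.png",im)
print(s["clock"],s["tcp_pos"],s["orientation"],s["ft_force"],s["finger_gap"])
```

```text
0.1 [0.17315752 0.60021743 0.23077768] [ 1.39959634e-01  9.90157069e-01 -5.26675421e-04 -4.53470202e-05] [-0.11929018 -1.03429998 -0.08358001] 1.001077827328047
```

View pics/w1.png

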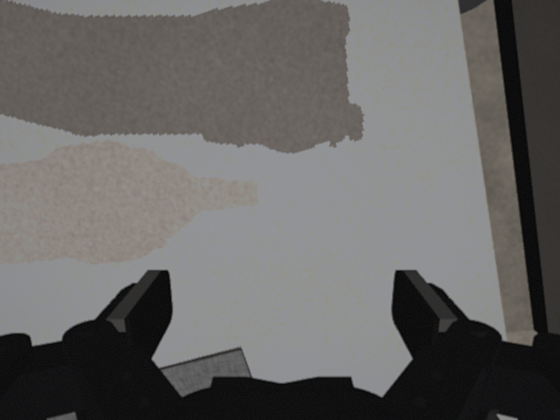

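Wrist view at the start: the fingers are at the bottom (rows >270), image up points towards the robot, and no fixture is in view. The call was refused, so I'll give every key and the grip.

Request:
{"method": "play_rows", "body": {
  "commands": [
    {"dx": 40, "dy": -38, "dz": 10, "rx": 0, "ry": 0, "rz": 0},
    {"dx": 84, "dy": -80, "dz": 20, "rx": 0, "ry": 0, "rz": 0},
    {"dx": 126, "dy": -120, "dz": 30, "rx": 0, "ry": 0, "rz": 0},
    {"dx": 168, "dy": -160, "dz": 40, "rx": 0, "ry": 0, "rz": 0},
    {"dx": 210, "dy": -200, "dz": 40, "rx": 0, "ry": 0, "rz": 0},
    {"dx": 252, "dy": -240, "dz": 40, "rx": 0, "ry": 0, "rz": 0},
    {"dx": 294, "dy": -280, "dz": 40, "rx": 0, "ry": 0, "rz": 0},
    {"dx": 336, "dy": -320, "dz": 40, "rx": 0, "ry": 0, "rz": 0},
    {"dx": 378, "dy": -360, "dz": 40, "rx": 0, "ry": 0, "rz": 0},
    {"dx": 410, "dy": -390, "dz": 40, "rx": 0, "ry": 0, "rz": 2},
    {"dx": 420, "dy": -400, "dz": 40, "rx": 0, "ry": 0, "rz": 2},
    {"dx": 420, "dy": -400, "dz": 40, "rx": 0, "ry": 0, "rz": 2},
    {"dx": 420, "dy": -400, "dz": 40, "rx": 0, "ry": 0, "rz": 2},
    {"dx": 420, "dy": -400, "dz": 40, "rx": 0, "ry": 0, "rz": 2}
  ],
  "hand": 1,
  "newtons": 20
}}

```text
clock: 1.9
tcp_pos: [0.5925, 0.2018, 0.2714]
orientation: [0.122, 0.993, 0.0, -0.0]
ft_force: [0.1, -0.4, -0.0]
finger_gap: 0.003
grip_force: 0.0
```

Run:
```python
from rig import telemetry, read_camera
import cv2,pickle
s=telemetry.state();im=read_camera("wrist")[:,:,::-1]
pickle.dump(s,open("s1.pkl","wb"));cv2.imwrite("pics/w2.png",cv2.convertScaleAbs(im,alpha=1.6))
print(s["clock"],s["tcp_pos"],s["orientation"],s["ft_force"],s["finger_gap"])
```

```text
1.9 [0.59249393 0.20178494 0.27143606] [ 1.21802257e-01  9.92554368e-01  1.85188609e-04 -5.21288573e-05] [ 0.09645733 -0.42376066 -0.00306763] 0.0028467235073443213
```

View pics/w2.png

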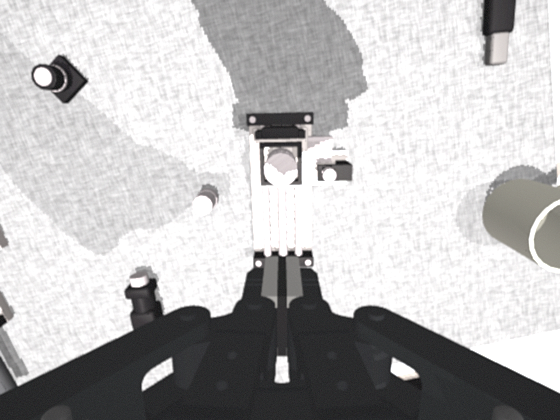

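Wrist view: wide fixture upright in the picture; near block bar at row ~119 (cols 247–314), tab at rows ~126–138, plug at (281,165), far block bolts at (259,263) and (309,263). One magnified crop gives the tab edges.

Run:
```python
from h import *
import pickle,cv2
s=pickle.load(open("s1.pkl","rb"))
im=cv2.imread("pics/w2.png")
cv2.imwrite("pics/w2c.png",cv2.resize(cv2.convertScaleAbs(im[105:195,235:355],alpha=.75),None,fx=6,fy=6,interpolation=cv2.INTER_CUBIC))
P={}
for nm,u,v,z in [("nR",252,119,.04),("nL",309,119,.04),("fR",259,263,.04),("fL",309,263,.04),("plug",281,160,.092)]:
    P[nm]=plane("wrist",u,v,z,s);print(nm,P[nm].round(4))
d=(P["fR"]+P["fL"]-P["nR"]-P["nL"])/2;print("yaw axis",np.degrees(np.arctan2(d[1],d[0])),np.linalg.norm(d))
```

```text
nR [0.5273 0.1869 0.04  ]
nL [0.5409 0.2411 0.04  ]
fR [0.676  0.1542 0.04  ]
fL [0.6892 0.207  0.04  ]
plug [0.5667 0.2065 0.092 ]
yaw axis -12.67020664863289 0.15220604779264027
```

View pics/w2c.png

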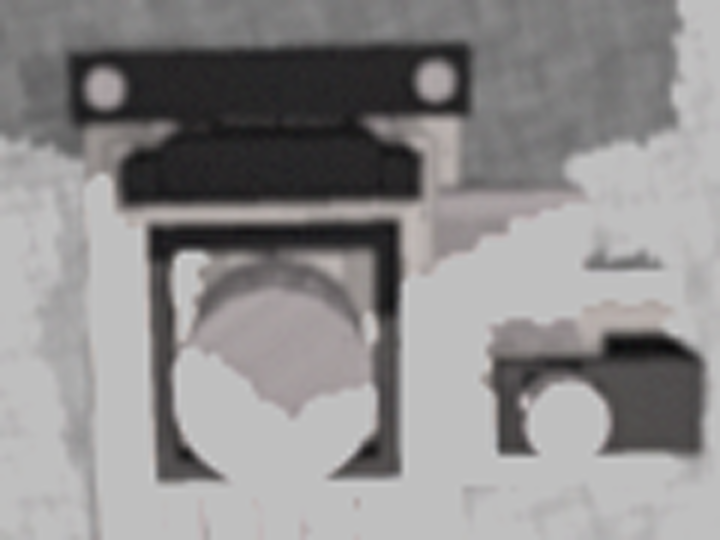

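Crop: near block top at crop rows 47–120; tab top face about rows 125–200, cols 120–420 (image rows 126–138, cols 255–305); round plug top centred near image (281,170). This is the wide connector, as wanted.

Run:
```python
from h import *
import pickle
s=pickle.load(open("s1.pkl","rb"))
yaw=np.radians(-13.3);ex=np.array([np.cos(yaw),np.sin(yaw)]);ey=np.array([-ex[1],ex[0]])
mid=(np.array([.5273,.1869])+[.5409,.2411]+[.676,.1542]+[.6892,.207])[:2]/4
O=mid+.018*ex
print("origin",O)
for nm,u,v,z in [("plug",280.8,169.7,.092),("tabnear",280,126,.088),("tabfar",280,138.5,.088),("tabR",255,138,.088),("tabL",305,138,.088),("blocknear",280,112.8,.04)]:
    p=plane("wrist",u,v,z,s)[:2]; print(nm,p.round(4),((p-O)@ex*1000).round(1),((p-O)@ey*1000).round(1))
for xf in(-140,-110,-40):print(xf,O+ex*xf/1000)
q=R.from_quat(s["orientation"]).as_matrix();print("tool -x yaw",np.degrees(np.arctan2(-q[1,0],-q[0,0])))
```

```text
origin [0.62586722 0.1931591 ]
plug [0.5748 0.2042] -52.2 -1.0
tabnear [0.5387 0.2126] -89.3 -1.2
tabfar [0.5489 0.21  ] -78.8 -1.3
tabR [0.5433 0.1891] -79.5 -22.9
tabL [0.5538 0.2311] -78.9 20.3
blocknear [0.5283 0.215 ] -99.9 -1.2
-140 [0.48962218 0.22536607]
-110 [0.51881754 0.21846458]
-40 [0.58694006 0.20236109]
tool -x yaw -13.992253490616514
```

Request:
{"method": "play_rows", "body": {
  "commands": [
    {"dx": -40, "dy": 8, "dz": 0, "rx": 0, "ry": 0, "rz": 0},
    {"dx": -80, "dy": 17, "dz": 0, "rx": 0, "ry": 0, "rz": 0.6},
    {"dx": -98, "dy": 21, "dz": -10, "rx": 0, "ry": 0, "rz": 0.6},
    {"dx": -98, "dy": 21, "dz": -50, "rx": 0, "ry": 0, "rz": 0.6},
    {"dx": -98, "dy": 21, "dz": -90, "rx": 0, "ry": 0, "rz": 0.6},
    {"dx": -98, "dy": 21, "dz": -130, "rx": 0, "ry": 0, "rz": 0.6},
    {"dx": -98, "dy": 21, "dz": -170, "rx": 0, "ry": 0, "rz": 0.6},
    {"dx": -98, "dy": 21, "dz": -200, "rx": 0, "ry": 0, "rz": 0.6},
    {"dx": -98, "dy": 21, "dz": -210, "rx": 0, "ry": 0, "rz": 0.6},
    {"dx": -98, "dy": 21, "dz": -210, "rx": 0, "ry": 0, "rz": 0.6},
    {"dx": -98, "dy": 21, "dz": -210, "rx": 0, "ry": 0, "rz": 0.6}
  ]
}}

```text
clock: 3.32
tcp_pos: [0.4958, 0.2219, 0.0625]
orientation: [0.117, 0.993, 0.0, 0.001]
ft_force: [0.6, -0.2, -0.0]
finger_gap: 0.004
grip_force: 0.0
```

Request:
{"method": "play_rows", "body": {
  "commands": [
    {"dx": 10, "dy": -2.3, "dz": 0, "rx": 0, "ry": 0, "rz": 0},
    {"dx": 19.5, "dy": -4.6, "dz": 0, "rx": 0, "ry": 0, "rz": 0},
    {"dx": 25, "dy": -6, "dz": 0, "rx": 0, "ry": 0, "rz": 0},
    {"dx": 30, "dy": -7, "dz": 0, "rx": 0, "ry": 0, "rz": 0},
    {"dx": 35, "dy": -8.3, "dz": 0, "rx": 0, "ry": 0, "rz": 0},
    {"dx": 40, "dy": -9.4, "dz": 0, "rx": 0, "ry": 0, "rz": 0},
    {"dx": 45, "dy": -10.6, "dz": 0, "rx": 0, "ry": 0, "rz": 0},
    {"dx": 48.5, "dy": -11.5, "dz": 0, "rx": 0, "ry": 0, "rz": 0},
    {"dx": 48.5, "dy": -11.5, "dz": 0, "rx": 0, "ry": 0, "rz": 0},
    {"dx": 48.5, "dy": -11.5, "dz": 0, "rx": 0, "ry": 0, "rz": 0}
  ]
}}

```text
clock: 4.58
tcp_pos: [0.5436, 0.2102, 0.0612]
orientation: [0.117, 0.993, 0.0, -0.0]
ft_force: [-3.4, 2.2, 1.3]
finger_gap: 0.003
grip_force: 1.9
```

Run:
```python
from rig import telemetry, read_camera
import cv2
s=telemetry.state();im=read_camera("scene")[:,:,::-1]
cv2.imwrite("pics/s3.png",cv2.resize(cv2.convertScaleAbs(im[120:230,285:405],alpha=1.5),None,fx=5,fy=5,interpolation=cv2.INTER_CUBIC))
print(s["tcp_pos"],s["ft_force"])
```

```text
[0.54356872 0.21015876 0.06121189] [-3.44537651  2.24958476  1.34306544]
```

View pics/s3.png

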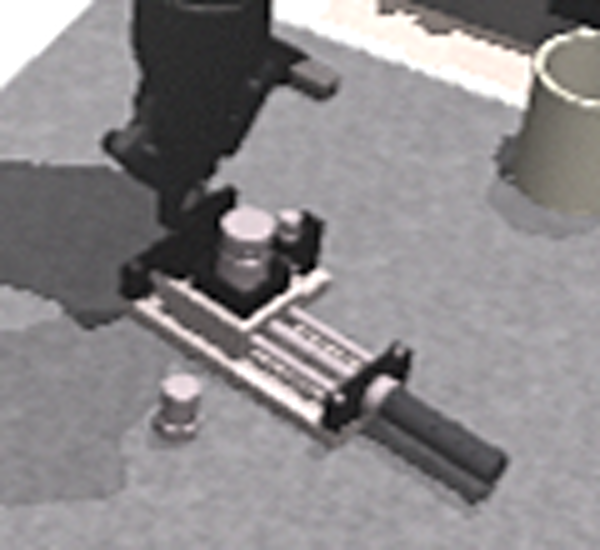

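The slide is moving: about 4 N, slide at roughly 15 mm, plug upright, gripper clear of it. I keep pushing to about 57 mm.

Request:
{"method": "play_rows", "body": {
  "commands": [
    {"dx": 5, "dy": -1.2, "dz": 0, "rx": 0, "ry": 0, "rz": 0},
    {"dx": 10, "dy": -2.4, "dz": 0, "rx": 0, "ry": 0, "rz": 0},
    {"dx": 15, "dy": -3.5, "dz": 0, "rx": 0, "ry": 0, "rz": 0},
    {"dx": 20, "dy": -4.7, "dz": 0, "rx": 0, "ry": 0, "rz": 0},
    {"dx": 25, "dy": -5.9, "dz": 0, "rx": 0, "ry": 0, "rz": 0},
    {"dx": 30, "dy": -7.1, "dz": 0, "rx": 0, "ry": 0, "rz": 0},
    {"dx": 35, "dy": -8.3, "dz": 0, "rx": 0, "ry": 0, "rz": 0},
    {"dx": 39, "dy": -9.2, "dz": 0, "rx": 0, "ry": 0, "rz": 0},
    {"dx": 41, "dy": -9.7, "dz": 0, "rx": 0, "ry": 0, "rz": 0},
    {"dx": 41, "dy": -9.7, "dz": 0, "rx": 0, "ry": 0, "rz": 0},
    {"dx": 41, "dy": -9.7, "dz": 0, "rx": 0, "ry": 0, "rz": 0}
  ]
}}

```text
clock: 6.0
tcp_pos: [0.5842, 0.201, 0.0612]
orientation: [0.117, 0.993, 0.0, -0.001]
ft_force: [-6.9, 5.2, 3.8]
finger_gap: -0.001
grip_force: 3.7
```

Request:
{"method": "play_rows", "body": {
  "commands": [
    {"dx": -4, "dy": 0.9, "dz": 0, "rx": 0, "ry": 0, "rz": 0},
    {"dx": -8, "dy": 1.9, "dz": 0, "rx": 0, "ry": 0, "rz": 0},
    {"dx": -12, "dy": 2.8, "dz": 0, "rx": 0, "ry": 0, "rz": 0},
    {"dx": -16, "dy": 3.8, "dz": 0, "rx": 0, "ry": 0, "rz": 0},
    {"dx": -20, "dy": 4.7, "dz": 0, "rx": 0, "ry": 0, "rz": 0},
    {"dx": -25, "dy": 5.9, "dz": 0, "rx": 0, "ry": 0, "rz": 0},
    {"dx": -35, "dy": 8.3, "dz": 0, "rx": 0, "ry": 0, "rz": 0},
    {"dx": -50, "dy": 11.8, "dz": 0, "rx": 0, "ry": 0, "rz": 0},
    {"dx": -70, "dy": 16.5, "dz": 0, "rx": 0, "ry": 0, "rz": 0},
    {"dx": -90, "dy": 21, "dz": 0, "rx": 0, "ry": 0, "rz": 0},
    {"dx": -105, "dy": 25, "dz": 0, "rx": 0, "ry": 0, "rz": 0},
    {"dx": -110, "dy": 26, "dz": 15, "rx": 0, "ry": 0, "rz": 0},
    {"dx": -110, "dy": 26, "dz": 50, "rx": 0, "ry": 0, "rz": 0},
    {"dx": -110, "dy": 26, "dz": 90, "rx": 0, "ry": 0, "rz": 0},
    {"dx": -110, "dy": 26, "dz": 100, "rx": 0, "ry": 0, "rz": 0},
    {"dx": -110, "dy": 26, "dz": 100, "rx": 0, "ry": 0, "rz": 0}
  ]
}}

```text
clock: 8.0
tcp_pos: [0.4752, 0.2264, 0.1621]
orientation: [0.118, 0.993, 0.0, 0.001]
ft_force: [-0.4, -0.2, -0.8]
finger_gap: -0.0
grip_force: 0.0
```

Run:
```python
from rig import telemetry, read_camera
import cv2
s=telemetry.state();im=read_camera("scene")[:,:,::-1]
cv2.imwrite("pics/s4.png",cv2.resize(cv2.convertScaleAbs(im[120:320,205:405],alpha=1.5),None,fx=3,fy=3,interpolation=cv2.INTER_CUBIC))
print(s["clock"],s["tcp_pos"],s["ft_force"])
```

```text
8.0 [0.47515223 0.22637394 0.16211555] [-0.44743837 -0.24806469 -0.84016715]
```

View pics/s4.png

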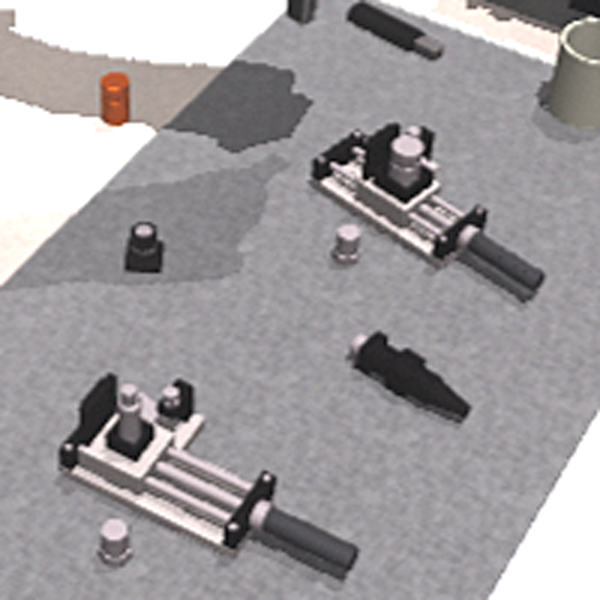

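The wide slide rests at mid position on its pin (tab clear of the near block). Its connector is upright, the slim slide is at home, the other things look unmoved, and the arm is clear.

```bash
python3 -c "
from rig import robot
print(robot.sign_off())"
```

```text
the job is handed in; nothing more can be done
None
```

The job is handed in: I pushed the wide connector's slide past its stop pin with the shut fingertips and let it go. The last picture shows it resting at mid position, with both connectors standing, the slim slide at home and the other things in view where they were.

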